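# Free the bearing of a sanding drum: pick out its retaining ring

### The arm

A 6-joint arm with a two-finger parallel gripper is mounted at the origin on the work surface. World frame = base frame: x ahead of the robot, y to its left, z up, the work surface at z = 0. Lengths are in m, angles in rad, forces in N, time in s.
With the tool pointing down it reaches from about 0.25 to 0.725 m from the base axis. Payload 4 kg.
Tool frame: the origin (TCP) lies at the very end of the fingers, on their centre line; the grasp point (between the pads) lies 19 mm behind it; z points along the fingers, y is the line along which they close (so a half turn about z gives the same grasp; the last joint's range is limited). The gripper opens to 85 mm and grips with 20 to 120 N. Pads are 22 mm wide; open, the fingers measure 114 mm over their backs; the gripper's body (76 mm by 85 mm) begins 54 mm behind the grasp point. The pads swing forward as they close: fully open they stand 13 mm farther back than shut.
Start: joints at [-1.313, 0.241, 0.005, 1.335, 0, 1.571], TCP at [0.127, -0.483, 0.196] pointing down, gripper open.
Joint ranges: [-2.72, 2.72], [-1.05, 1.87], [-1.09, 1.28], [-1.99, 2.15], [-1.42, 1.44], [-3.14, 3.14]. Speed limits (rad/s): [2.79, 2.79, 3.14, 3.14, 3.14, 3.14].

### API

Orientations are given as a unit quaternion [x, y, z, w].
In Python, from workcell import bot, vision, workorder gives the robot as it stands.
- The arm moves only by the shell command python3 -m creep 'ROWS' [OPENING]. ROWS is JSON, a list of rows, each a list of 2 entries, a list of its own where there are three numbers: the shift along the tool's x, y, z in mm, then the turn, a rotation vector about the tool's x, y, z in rad. In form: [[[dx, dy, dz], [wx, wy, wz]], ...]. A call has 1 to 12 rows; each row shifts and turns the commanded pose from where the row before left it, along the tool's axes as they then stand; what a row does not reach is not made up. A row lasts 1/8 s, in which the tool goes at most 62.5 mm and 10.7 degrees, less where a joint would pass 70% of its speed; a pose out of reach is approached as far as the arm can. A call is refused whole if a number of a shift passes 62.5 or a number of a turn 0.188, either way. A call with a gripper value outside its range is refused whole. OPENING is the finger opening in mm, from 0 to 85.4, set as the call begins (- or left out, the last holds). The fingers move at their own pace and stop on an object; the grip force is fixed at half the most. Time passes only in rows, so rows that do not move let the fingers close. It gives the time, the measured TCP pose, the force, the opening and the grip force at its end, in the units of the state.
- bot.get_obs(): the state, without advancing time (a new reading comes with each control period).
- vision.camera(name): name is "scene" or "top"; returns a dict with "image" (400x640x3 uint8, blue, green, red), "z_map" (400x640 float32, m along the optical axis (not along the pixel's ray), 0 where there is no reading), "K" (3x3 intrinsics, pixels), "rvec" (rotation vector, rad) and "tvec" (3), from world to camera coordinates, as OpenCV has them. Camera axes: x right, y down, z forward; pixel columns grow to the right and rows downward; lengths in m; the calibration is good to about 2 mm. A picture is of the moment at which its call begins.
- workorder.job_done(): hands the job in; it is judged then, once.
Trained networks look in a picture, given as the dict that the camera call returned (one of the last four; its "shot" number tells which), for a name from the list of things; names that differ only in an ending like _2 or _b are one class to them, and where a whole thing is asked for, a point or a joint stands for the part that bears it (a point fixed in the world has none). Each returns a list of dicts, best first, with "score" (0 to 1); they miss things now and then, are a little off and sometimes report something else, mostly with a low value. They report only what shows in the picture. A call takes as long as a camera call.
- vision.spot_in(picture, query): "position" ([column, row] in pixels, amid what is visible of it).
- vision.place_of(picture, query): "position" ([column, row] in pixels: a listed point, or the origin of a listed thing).
The state is a dict: "clock": time; "joint_pos": joint angles; "joint_vel": joint speeds; "tau": joint torques, N m; "eef_pos": TCP position; "tool_rot": TCP orientation; "ft_force": force on the tool from outside, world axes, zero at the start; "ft_torque": the same for the moment, N m; "grip_width": finger opening in m; "grasp_force": force on a finger pad.
Only numpy, scipy, OpenCV 4.12 (cv2) and the standard library are available. Lean on these libraries where they do the work, as an engineer would, in place of code of your own. Each camera call takes 0.05 s, during which the arm holds its last target. There are 200 camera calls.

### The job

The bearing in the sanding drum has to be changed: take the bent pick from the tool fork, put its toe under one end of the split retaining ring in the drum's hub, lift that end out of the groove and leave it resting up on the drum's rim. Hang the pick upright back in the fork, then take the ring off the drum and lay it flat in the parts tray. Leave everything else where it is.

Things in the scene. Friction and masses are not known exactly. Their poses are not given: they have to be found in the camera images.
- drum: Sanding drum of a shoe-finishing machine, axis upright, fixed on a 150 mm square, 10 mm grey plate. 130 mm across, its aluminium top face 61 mm above the bench. Origin: on its axis at bench level; z up. In its top is the hub recess, holding the ring. The ring's gap and both lugs lie on the drum's +x side, to within a few degrees.
- hub (a point): Centre of the hub recess, level with the drum's top face. Recess 75 mm across, 11 mm deep, to a ledge (64 to 75 mm diameter) on which the ring lies; inside the ledge an open bore, 64 mm across, goes 14 mm further down to the bearing's face; on the -x side, beyond 14 mm from the centre, a flat cover plate fills it up to the ledge.
- lip (a point): Middle of the lip, at its top, on the recess's -x side, level with the top face: 3 mm thick, 70 degrees of arc, it overhangs the recess by 4.5 mm, 8 mm above the ledge, so the ring's back cannot rise straight up. The ring's +x side must come up first, then the ring be drawn to the drum's +x.
- ring: Split retaining ring, blackened steel, rigid, about 70 g, lying loose in the recess. 72 mm outside, 56 mm inside diameter, 6 mm thick. Origin: centre of its circle, at its underside; z up, +x through the middle of its 12 mm gap. Drawn 8 to 10 mm towards +x with a lug lifted above the top face, that side stays up on the rim when let down; it can then be gripped radially there.
- lug_left (a point): Middle of the underside of the left lug (ring frame x 25, y 13, z 0 mm). Each end of the ring is such a lug pointing inwards over the open bore: this one spans x 17 to 33, y 6 to 20 mm, 6 mm thick; radially, from its inner face to the ring's outside, 19 mm.
- lug_right (a point): Middle of the underside of the ring's right lug (ring frame x 25, y -13, z 0 mm), the left one's mirror image.
- pick: Bent pick, loose, about 90 g, hanging upright in a slot of the fork. Origin: on the shank's axis at the bottom of the toe; z up. Steel shank 8 mm in diameter; at its foot a flat toe 8 mm wide, 4 mm thick, reaching 12 mm from the axis in +x (8 mm clear of the shank). Collar 30 mm in diameter, 90 to 94 mm up; square wooden handle 18 by 18 mm (faces along x, y), 94 to 170 mm up.
- pick_collar (a point): Centre of the underside of the pick's collar, 90 mm above the pick's origin; it rests on the fork.
- awl: Straight awl hanging in the fork's other slot: same handle, collar and length as the pick but no toe at its end. Leave it there. Origin at the bottom tip, z up.
- fork: Tool fork, fixed: an 8 mm steel plate, 50 mm deep (x) by 146 mm (y), its top 105 mm above the bench, on a post and a wooden foot. Two slots 14 mm wide, 40 mm long, 70 mm apart, open to its -x; tools hang by their collars and leave or enter by the open side, a few mm raised. Origin: on the bench below the middle between the hanging places; z up.
- slot_left (a point): Hanging place in the slot at the fork's +y, at the plate's top; the slot runs from 30 mm on the -x side of here to 10 mm behind.
- slot_right (a point): Hanging place in the slot at the fork's -y, at the plate's top; the same shape.
- tray: Shallow open aluminium parts tray, fixed, 180 mm (x) by 160 mm (y) outside, walls 4 mm thick and 16 mm high, floor 4 mm thick. Origin: centre of its underside, on the bench; z up.

How it is judged:
By the outcome, as a careful person would: the job done as asked, in the order asked, and still so for the second after the job is handed in, with the robot touching nothing.
It also fails if it takes over 70 s, if anything falls off the work surface, if the arm or the gripper's body presses on something with over 40 N, if the wrist force passes 120 N, or if a joint passes its speed limit or range.

## Working session

There is one attempt and no reset: what is moved stays moved. The work goes in short steps, Python scripts to look and compute and a shell command to move; the robot and the scene stay as the last step left them, time stands still between calls to the robot, and variables do not carry over. Pictures are saved under pics/ and viewed, at most 10 in all, crops included, and the job is handed in when it is done.

```bash
ls; mkdir -p pics
cat > h.py <<'E'
import numpy as np, cv2
from scipy.spatial.transform import Rotation as R
from workcell import bot, vision, workorder
def world(p,uv,z=None):
    """pixel -> world; by depth, or by intersecting plane z"""
    M=cv2.Rodrigues(np.array(p["rvec"],float))[0]; t=np.array(p["tvec"],float).ravel(); K=np.array(p["K"])
    d=np.linalg.inv(K)@[uv[0],uv[1],1]
    c=-M.T@t; r=M.T@d
    if z is None:
        s=float(p["z_map"][int(round(uv[1])),int(round(uv[0]))])
    else: s=(z-c[2])/r[2]
    return c+s*r
def pix(p,X):
    return cv2.projectPoints(np.array([X],float),np.array(p["rvec"],float),np.array(p["tvec"],float),np.array(p["K"],float),None)[0].ravel()
def save(p,n,crop=None,s=1):
    im=p["image"]
    if crop: im=im[crop[1]:crop[3],crop[0]:crop[2]]
    cv2.imwrite("pics/"+n+".png",cv2.resize(im,None,fx=s,fy=s,interpolation=cv2.INTER_CUBIC))
def st():
    o=bot.get_obs(); print(round(o["clock"],2),np.round(np.array(o["eef_pos"])*1e3,1),"z",np.round(R.from_quat(o["tool_rot"]).as_matrix(),3).tolist(),np.round(o["ft_force"],1),round(o["grip_width"]*1e3,1),np.round(o["grasp_force"],1)); return o
E
python3 - <<'E'
from h import *
o=st(); print(np.round(o["joint_pos"],3))
Z=dict(drum=0,hub=.061,lip=.061,ring=.050,lug_left=.05,lug_right=.05,pick=.015,pick_collar=.105,awl=.015,fork=0,slot_left=.105,slot_right=.105,tray=0)
for c in ("scene","top"):
    p=vision.camera(c); save(p,c+"0"); print(c)
    M=cv2.Rodrigues(np.array(p["rvec"],float))[0]; print((-M.T@np.array(p["tvec"]).ravel()).round(3),np.array(p["K"])[0,0])
    for q,z in Z.items():
        for f in (vision.place_of(p,q) or [])[:2]:
            print(q,round(f["score"],2),np.round(f["position"],1),(world(p,f["position"],z)*1e3).round(1))
E
```

```text
pics
0.0 [ 127.3 -482.8  194.8] z [[0.967, 0.255, -0.001], [0.255, -0.967, 0.002], [-0.0, -0.002, -1.0]] [-0.4  0.6  0.5] 85.4 0.0
[-1.313  0.241  0.004  1.335 -0.     1.571]
scene
[1.201 0.446 0.724] 504.1498528048881
drum 0.77 [295.5 220.5] [550.8 -41.8   0. ]
hub 0.9 [298.7 199.2] [548.1 -34.4  61. ]
lip 0.64 [311.5 194. ] [518.6 -22.5  61. ]
ring 0.76 [302.9 202.1] [540.  -29.6  50. ]
ring 0.68 [200.9 169.4] [ 578.3 -286.5   50. ]
lug_left 0.59 [292.  210.6] [575.2 -32.   50. ]
lug_right 0.72 [284.2 199.5] [555.7 -66.8  50. ]
pick 0.88 [201.9 167.2] [ 538.  -328.9   15. ]
pick_collar 0.95 [192.7 140.3] [ 558.8 -320.9  105. ]
awl 0.74 [296.5 221.3] [565.1 -28.4  15. ]
awl 0.62 [225.9 177.5] [ 535.7 -254.    15. ]
fork 0.94 [210.1 180.2] [ 551.1 -292.1    0. ]
slot_left 0.95 [219.3 146.7] [ 543.6 -254.2  105. ]
slot_left 0.2 [299.8 197.7] [586.5  -3.5 105. ]
slot_right 0.58 [194.4 136.8] [ 546.1 -328.3  105. ]
tray 0.77 [444.2 276.9] [518.3 286.8   0. ]
top
[ 0.451 -0.021  0.977] 399.75748939840935
drum 0.57 [332.1 198. ] [541.4 -33.8   0. ]
hub 0.9 [332.  189.1] [556.3 -33.1  61. ]
hub 0.21 [345.  186.2] [562.5 -63.2  61. ]
lip 0.93 [329.2 210.2] [507.8 -25.8  61. ]
ring 0.67 [334.5 190. ] [555.4 -39.1  50. ]
lug_left 0.82 [330.5 181.2] [576.2 -30.1  50. ]
lug_right 0.66 [343.1 188.7] [558.  -59.2  50. ]
lug_right 0.64 [332.5 181.3] [575.9 -34.8  50. ]
pick 0.74 [454.8 190.2] [ 553.4 -328.6   15. ]
pick_collar 0.7 [469.4 187.9] [ 548.3 -331.6  105. ]
pick_collar 0.42 [466.7 189.3] [ 545.3 -325.6  105. ]
awl 0.64 [426.1 198.5] [ 534.6 -259.2   15. ]
awl 0.62 [433.1 194.1] [ 545.  -276.4   15. ]
fork 0.84 [437.4 195.4] [ 543.  -290.7    0. ]
slot_left 0.69 [434.9 196. ] [ 531.9 -256.2  105. ]
slot_left 0.18 [336.  193.5] [541.4 -41.1 105. ]
tray 0.59 [208.2 208.8] [520.2 271.6   0. ]
tray 0.16 [436.6 196.9] [ 539.4 -288.6    0. ]
```

Run:
```python
import cv2,numpy as np
a=cv2.imread("pics/scene0.png");b=cv2.imread("pics/top0.png")
f=lambda i,x,y,w,h,s:cv2.resize(i[y:y+h,x:x+w],None,fx=s,fy=s,interpolation=cv2.INTER_CUBIC)
A=f(a,150,90,200,150,4); cv2.imwrite("pics/a1.png",A)
B=f(b,280,130,200,130,4); cv2.imwrite("pics/b1.png",B)
```

```text
(no output)
```

View pics/a1.png

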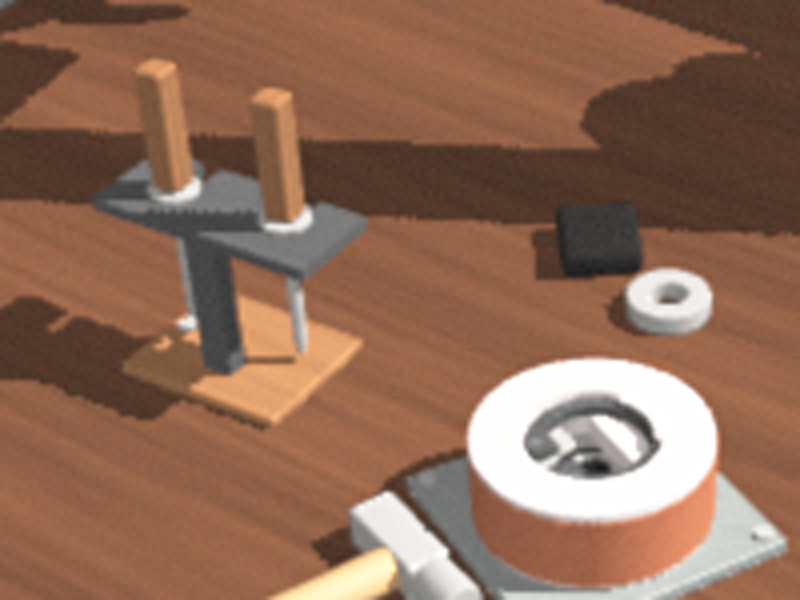

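View pics/b1.png

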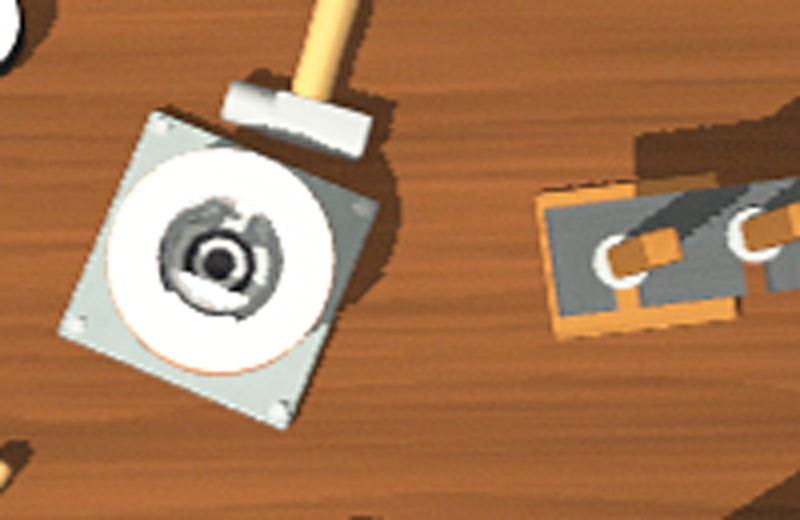

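The scene crop shows the pick hanging in the far-left slot with its toe at crop (187,323), the awl to its right, and a mallet beside the drum plate. The top crop shows the drum centre at about (220,261), the gap up and to the right at about (245,215), and drum yaw near -22°. The fork yaw is about +6°.

```bash
cat > m.py <<'E'
from h import *
def cloud(p):
    z=p["z_map"]; v,u=np.mgrid[:z.shape[0],:z.shape[1]]
    M=cv2.Rodrigues(np.array(p["rvec"],float))[0]; t=np.array(p["tvec"],float).ravel()
    c=(np.linalg.inv(np.array(p["K"]))@np.stack([u*z,v*z,z]).reshape(3,-1)).T-t
    X=(c@M).reshape(*z.shape,3)*1e3; X[z==0]=np.nan; return X
def sel(X,c,r,z0,z1):
    d=np.hypot(X[...,0]-c[0],X[...,1]-c[1]); return (d<r)&(X[...,2]>z0)&(X[...,2]<z1)
def rect(X,m): 
    r=cv2.minAreaRect(X[m][:,:2].astype(np.float32)); return np.round(r[0],1),np.round(r[1],1),round(r[2],1),int(m.sum())
E
python3 - <<'E'
from m import *
for c in ("top","scene"):
    p=vision.camera(c); X=cloud(p); print(c)
    m=sel(X,(550,-35),90,57,66); P=X[m][:,:2].astype(np.float32)
    h=cv2.convexHull(P); print("drum",cv2.minEnclosingCircle(h),np.median(X[m][:,2]), m.sum())
    m=sel(X,(550,-35),120,5,16); print("plate",rect(X,m),np.nanmedian(X[m][:,2]))
    m=sel(X,(548,-290),100,99,108); print("fork",rect(X,m),np.median(X[m][:,2]))
    for n,q in (("pick",(548,-325)),("awl",(543,-255))):
        m=sel(X,q,32,170,192); print(n,"top",rect(X,m)); m=sel(X,q,32,118,192); print(n,"all",rect(X,m), X[m].mean(0))
    m=sel(X,(518,280),140,10,22); print("tray",rect(X,m),np.median(X[m][:,2]))
    m=sel(X,(553,-34),42,51,58); 
    if c=="top":
        Q=np.round(X[m]).astype(int); print("ringpts",m.sum(),np.median(X[m][:,2]) )
        for r in (29,31,33,22,25): 
            a=np.deg2rad(np.arange(-180,180,10)); row=[]
            for t in a:
                for uv in [pix(p,[.553+r*1e-3*np.cos(t),-.034+r*1e-3*np.sin(t),.056])]:
                    row.append(int(X[int(round(uv[1])),int(round(uv[0])),2]))
            print(r,row)
    else:
        m=sel(X,(548,-325),40,8,40); print("pick foot",np.round(X[m]).astype(int).tolist()[:40])
    # image of ring
    save(p,c+"r",(310,170,360,215) if c=="top" else (190,110,330,230),14 if c=="top" else 5)
E
```

```text
top
drum ((543.9834594726562, -37.708003997802734), 65.09777069091797) 61.06865088658594 1716
plate (array([560.2, -29.3]), array([195.5, 213.3]), 58.9, 1309) 10.186858538294016
fork (array([ 542.3, -291.2]), array([ 60.2, 146.9]), 5.9, 1308) 105.38804308930813
pick top (array([ 547.1, -326.5]), array([17.8, 18.2]), 8.2, 103)
pick all (array([ 547.2, -326.3]), array([17.9, 18.4]), 9.4, 188) [ 545.89105295 -322.31743288  165.33623161]
awl top (array([ 534.3, -254.4]), array([17.8, 18.5]), 13.0, 99)
awl all (array([ 534.3, -254.4]), array([17.9, 18.5]), 13.0, 162) [ 533.06517903 -250.55934851  168.37639519]
tray (array([513.8, 282.9]), array([162.6, 180. ]), 87.2, 558) 15.327211986457364
ringpts 293 55.44516078992923
29 [50, 50, 36, 32, 32, 36, 32, 34, 37, 37, 57, 56, 55, 56, 50, 48, 48, 58, 61, 52, 60, 59, 58, 51, 58, 54, 57, 59, 55, 57, 57, 50, 48, 47, 51, 49]
31 [50, 50, 48, 34, 34, 35, 39, 34, 54, 58, 56, 54, 54, 53, 53, 58, 61, 58, 61, 59, 62, 59, 58, 59, 62, 66, 50, 52, 57, 56, 55, 56, 49, 47, 51, 47]
33 [50, 49, 47, 38, 36, 38, 36, 36, 54, 57, 56, 55, 49, 59, 53, 61, 62, 62, 61,
[... 1041 characters left out ...]
14.89947955349809
pick foot [[553, -329, 39], [554, -325, 38], [510, -334, 9], [555, -324, 37], [513, -331, 9], [513, -327, 11], [511, -326, 10], [552, -328, 30], [550, -328, 29], [517, -323, 12], [515, -321, 11], [511, -323, 8], [511, -319, 10], [510, -317, 10], [553, -328, 27], [553, -325, 29], [517, -320, 10], [515, -318, 10], [514, -313, 11], [555, -326, 27], [555, -323, 28], [520, -321, 8], [520, -317, 10], [519, -315, 10], [517, -313, 10], [517, -310, 11], [515, -308, 11], [514, -306, 11], [554, -328, 23], [555, -323, 25], [523, -318, 9], [522, -315, 9], [520, -314, 8], [522, -309, 11], [519, -309, 10], [519, -305, 11], [518, -302, 12], [548, -343, 9], [557, -329, 21], [557, -325, 22]]
```

View pics/topr.png

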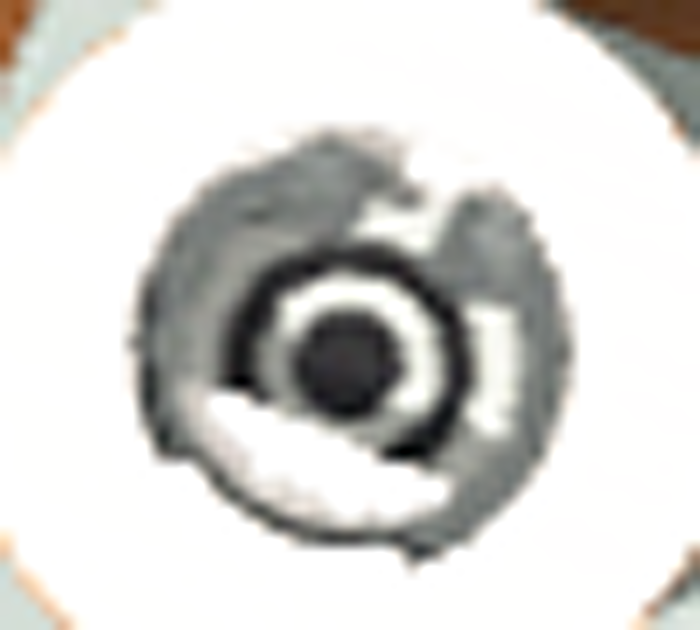

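The top view shows the recess centred at crop (352,345) and the lugs either side of a gap at about (430,220). The lip ends are at (175,455) and (415,560), so the drum yaw is about -22° and the ring about -24°. I still need the toe's direction.

Run:
```python
from m import *
p=vision.camera("scene"); q=vision.camera("top")
f=lambda i,x,y,w,h,s:cv2.resize(i[y:y+h,x:x+w],None,fx=s,fy=s,interpolation=cv2.INTER_CUBIC)
A=f(p["image"],180,130,50,50,8); B=f(q["image"],420,170,50,50,8)
cv2.imwrite("pics/toe.png",np.hstack([A,B]))
for z in (15,17,19,30,60): print(z,pix(p,[.5495,-.326,z/1e3]).round(1))
for a in range(0,360,90):
    t=np.deg2rad(a+8); print(a,pix(p,[.5495+.012*np.cos(t),-.326+.012*np.sin(t),.017]).round(1))
```

```text
15 [199.4 169.9]
17 [199.3 169.2]
19 [199.2 168.5]
30 [198.5 164.8]
60 [196.8 154.2]
0 [196.2 171.9]
90 [203.4 170.6]
180 [202.3 166.6]
270 [195.2 167.9]
```

View pics/toe.png

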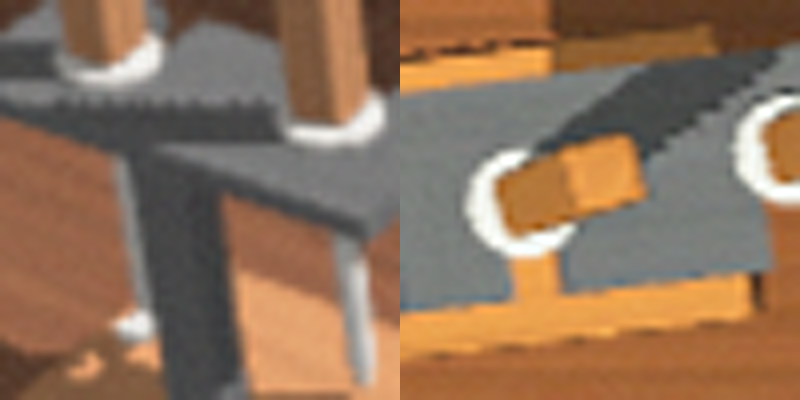

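Left crop: the toe is a bright blob at about (120,325), left of and below the shank foot at (147,315). Compared with the projections, that puts the toe yaw near the fork's +x (about 10°). Right crop: the handle top sits at about (600,170), turned about 10°. I'll grip along fork x, with tool yaw near 100°.

```bash
python3 -m creep '[[[0,0,-4],[0,0,-0.186]],[[0,0,-4],[0,0,-0.186]],[[0,0,-4],[0,0,-0.186]],[[0,0,-4],[0,0,-0.186]],[[0,0,-4],[0,0,-0.186]],[[0,0,-4],[0,0,-0.186]],[[0,0,-4],[0,0,-0.186]],[[0,0,-4],[0,0,-0.186]]]' 60
python3 -m creep '[[[8,44,0],[0,0,0]],[[8,44,0],[0,0,0]],[[8,44,0],[0,0,0]],[[8,44,0],[0,0,0]],[[8,44,0],[0,0,0]],[[8,44,0],[0,0,0]],[[8,44,0],[0,0,0]],[[8,44,0],[0,0,0]],[[8,44,0],[0,0,0]],[[8,44,0],[0,0,0]],[[0,0,0],[0,0,0]],[[0,0,0],[0,0,0]]]'
cat >> h.py <<'E'
def go(x,y,z,yaw=None):
    """remaining shift in tool axes (mm) to world target (mm), and turn about tool z"""
    o=bot.get_obs(); M=R.from_quat(o["tool_rot"]).as_matrix()
    d=M.T@(np.array([x,y,z])-np.array(o["eef_pos"])*1e3)
    print("shift",d.round(1)); cur=np.degrees(np.arctan2(M[1,0],M[0,0])); print("yaw",cur.round(1), "turn z", None if yaw is None else round(-np.radians(yaw-cur),3))
E
python3 -c "
from h import *
o=st(); print(np.round(o['joint_pos'],2)); go(549,-326,128,100)"
```

```text
clock: 2.6
eef_pos: [0.1275, -0.4835, 0.2278]
tool_rot: [0.64, 0.768, 0.0, 0.0]
ft_force: [-0.2, -0.1, 0.1]
grip_width: 0.0598
grasp_force: 0.0
clock: 4.1
eef_pos: [0.5464, -0.3281, 0.2273]
tool_rot: [0.643, 0.766, -0.0, -0.001]
ft_force: [-0.3, -0.3, 0.5]
grip_width: 0.0598
grasp_force: 0.0
4.1 [ 546.4 -328.1  227.3] z [[-0.174, 0.985, -0.001], [0.985, 0.174, 0.0], [0.0, -0.001, -1.0]] [-0.3 -0.3  0.5] 59.8 0.0
[-0.54  0.52  0.5   1.55 -0.    0.86]
shift [ 1.5  3.  99.3]
yaw 100.0 turn z 0.001
```

```bash
python3 -m creep '[[[1.5,3,20],[0,0,0]],[[0,0,25],[0,0,0]],[[0,0,25],[0,0,0]],[[0,0,20],[0,0,0]],[[0,0,8],[0,0,0]],[[0,0,0],[0,0,0]]]'
python3 -m creep '[[[0,0,0],[0,0,0]],[[0,0,0],[0,0,0]],[[0,0,0],[0,0,0]],[[0,0,0],[0,0,0]],[[0,0,0],[0,0,0]],[[0,0,0],[0,0,0]]]' 5
python3 -c "
from m import *
st()
p=vision.camera('top'); q=vision.camera('scene')
f=lambda i,x,y,w,h,s:cv2.resize(i[y:y+h,x:x+w],None,fx=s,fy=s,interpolation=cv2.INTER_CUBIC)
cv2.imwrite('pics/g.png',np.hstack([f(q['image'],150,80,100,110,4),f(p['image'],400,140,100,110,4)]))"
```

```text
clock: 4.85
eef_pos: [0.5486, -0.3266, 0.1298]
tool_rot: [0.643, 0.766, -0.0, -0.0]
ft_force: [-0.6, 0.6, -0.1]
grip_width: 0.0601
grasp_force: 0.0
clock: 5.6
eef_pos: [0.5498, -0.3266, 0.1308]
tool_rot: [0.643, 0.766, -0.0, 0.001]
ft_force: [-1.1, -2.0, 5.6]
grip_width: 0.0166
grasp_force: 60.0
5.6 [ 549.8 -326.6  130.8] z [[-0.174, 0.985, 0.001], [0.985, 0.174, -0.001], [-0.002, 0.001, -1.0]] [-1.1 -2.   5.6] 16.6 60.0
```

View pics/g.png

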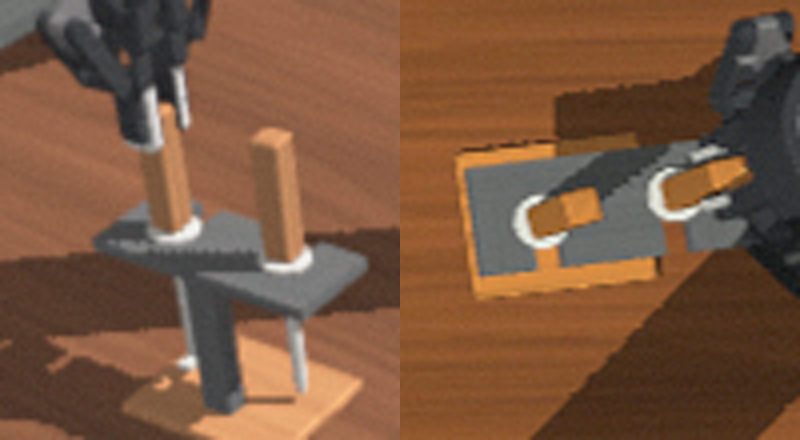

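```bash
python3 -c "
from m import *
p=vision.camera('scene')
for z in (130,149,185,105,109): print(z,((pix(p,[.5498,-.3266,z/1e3])-[150,80])*4).round(0))
X=cloud(p); m=sel(X,(560,-326),30,112,200); Q=X[m]; print(np.round(Q[Q[:,0]>562][:25]).astype(int).tolist())
"
```

```text
130 [169. 193.]
149 [164. 163.]
185 [154. 106.]
105 [175. 231.]
109 [174. 225.]
[[569, -327, 199], [573, -328, 199], [573, -325, 199], [569, -327, 197], [570, -322, 199], [569, -318, 200], [566, -317, 199], [564, -318, 197], [564, -314, 199], [572, -331, 195], [570, -329, 194], [574, -322, 198], [568, -326, 194], [571, -318, 198], [569, -318, 197], [567, -317, 197], [565, -316, 196], [564, -315, 196], [573, -330, 193], [574, -326, 195], [573, -323, 195], [572, -321, 195], [571, -320, 195], [573, -314, 198], [567, -318, 194]]
```

```bash
python3 -c "
from m import *
for c in ('scene','top'):
  p=vision.camera(c); X=cloud(p); b=p['image'].astype(int)
  u0,v0=(np.array([100,60])/4+[150,80]).astype(int) if c=='scene' else (0,0)
  if c=='scene':
    for v in range(106,132,2): print(v,[(int(X[v,u,0]),int(X[v,u,1]),int(X[v,u,2]),tuple(b[v,u])[::2]) if X[v,u,2]==X[v,u,2] else None for u in (184,186,188,190,192)])
" | sed 's/np.int64(\([0-9]*\))/\1/g'
```

```text
106 [(568, -318, 197, (61, 58)), (566, -315, 196, (119, 123)), (561, -314, 195, (213, 220)), (548, -323, 186, (99, 204)), (544, -321, 185, (96, 198))]
108 [(569, -318, 192, (61, 58)), (565, -316, 191, (104, 109)), (563, -313, 191, (208, 216)), (551, -320, 184, (110, 216)), (545, -320, 181, (98, 207))]
110 [(571, -316, 189, (62, 60)), (568, -313, 189, (98, 100)), (563, -313, 186, (204, 210)), (560, -311, 186, (100, 160)), (548, -318, 178, (93, 194))]
112 [(570, -319, 183, (58, 58)), (568, -316, 183, (79, 77)), (565, -312, 182, (182, 188)), (557, -315, 178, (135, 168)), (551, -316, 175, (91, 193))]
114 [(571, -319, 178, (47, 44)), (569, -314, 179, (71, 69)), (565, -314, 177, (171, 176)), (557, -316, 173, (169, 187)), (550, -318, 169, (91, 190))]
116 [(565, -328, 168, (126, 133)), (562, -324, 167, (123, 126)), (563, -316, 171, (160, 165)), (559, -315, 169, (142, 184)), (552, -317, 165, (94, 194))]
118 [(381, -553, 0, (75, 150)), (558, -331, 158, (78, 126)), (561, -321, 163, (90, 130)), (556, -319, 162, (77, 157)), (552, -318, 160, (93, 192))]
120 [(389, -545, 0, (73, 150)), (561, -328, 156, (63, 123)), (559, -323, 157, (60, 122)), (559, -317, 159, (71, 143)), (553, -318, 155, (98, 200))]
122 [(399, -534, 2, (72, 150)), (560, -330, 149, (61, 123)), (560, -324, 152, (62, 122)), (558, -319, 152, (64, 131)), (557, -314, 153, (97, 201))]
124 [(406, -527, 1, (81, 167)), (560, -331, 144, (62, 127)), (558, -327, 145, (63, 123)), (558, -320, 147, (61, 124)), (557, -315, 148, (95, 196))]
126 [(411, -522, 0, (78, 163)), (407, -518, 0, (67, 137)), (562, -324, 143, (58, 120)), (559, -321, 142, (60, 122)), (555, -318, 141, (90, 185))]
128 [(419, -514, 0, (76, 157)), (419, -506, 3, (68, 148)), (560, -327, 135, (59, 121)), (556, -325, 134, (60, 120)), (556, -318, 136, (89, 178))]
130 [(428, -505, 1, (81, 150)), (536, -364, 105, (108, 133)), (560, -328, 130, (62, 122)), (557, -325, 129, (62, 122)), (558, -317, 132, (79, 163))]
```

The depth map puts the visible fingertips at z of about 165, while the reported TCP is 131. I'll recheck that offset when the fingers are free. The grip itself is firm (60 N), so I'll take the pick out.

```bash
python3 -m creep '[[[0,0,-3],[0,0,0]],[[0,0,-3],[0,0,0]],[[0,0,0],[0,0,0]],[[0.7,-10,0],[0,0,0]],[[0.7,-10,0],[0,0,0]],[[0.7,-10,0],[0,0,0]],[[0.7,-10,0],[0,0,0]],[[0.7,-10,0],[0,0,0]],[[0.7,-10,0],[0,0,0]],[[0,0,0],[0,0,0]]]'
python3 - <<'E'
from m import *
st()
for c in ("scene","top"):
    p=vision.camera(c); X=cloud(p)
    for q in ("pick","pick_collar","awl"): print(c,q,[(round(f["score"],2),np.round(f["position"],1)) for f in (vision.place_of(p,q) or [])[:2]])
    o=bot.get_obs(); c0=np.array(o["eef_pos"])*1e3
    print("exp collar",pix(p,[c0[0]/1e3,c0[1]/1e3,.111]),"toe",pix(p,[c0[0]/1e3,c0[1]/1e3,.021]))
    m=sel(X,c0[:2],60,190,400); print("lowest dark"); 
    save(p,"h"+c,(150,90,270,180) if c=="scene" else (400,150,520,240),5)
E
python3 -c "
import cv2,numpy as np
cv2.imwrite('pics/hh.png',np.vstack([cv2.imread('pics/hscene.png')[:,:600],cv2.imread('pics/htop.png')])[:,:].astype('uint8')[::1] if 0 else cv2.resize(np.hstack([cv2.imread('pics/hscene.png'),cv2.imread('pics/htop.png')]),(800,300)))"
```

```text
clock: 7.1
eef_pos: [0.4889, -0.3326, 0.1359]
tool_rot: [0.643, 0.766, 0.0, -0.0]
ft_force: [0.8, 0.0, -0.4]
grip_width: 0.0164
grasp_force: 59.2
7.1 [ 488.9 -332.6  135.9] z [[-0.173, 0.985, -0.0], [0.985, 0.173, 0.0], [0.0, -0.0, -1.0]] [ 0.8  0.  -0.4] 16.4 59.2
scene pick []
scene pick_collar [(0.72, array([210.3, 125.2]))]
scene awl [(0.62, array([222.4, 177. ]))]
exp collar [209.94122991 123.62397387] toe [214.38871054 155.42849121]
lowest dark
top pick [(0.59, array([460.4, 217.5]))]
top pick_collar [(0.67, array([473.8, 217.6]))]
top awl [(0.54, array([426.9, 199.1]))]
exp collar [472.09680582 214.51526991] toe [458.44374104 216.45054441]
lowest dark
```

View pics/hh.png

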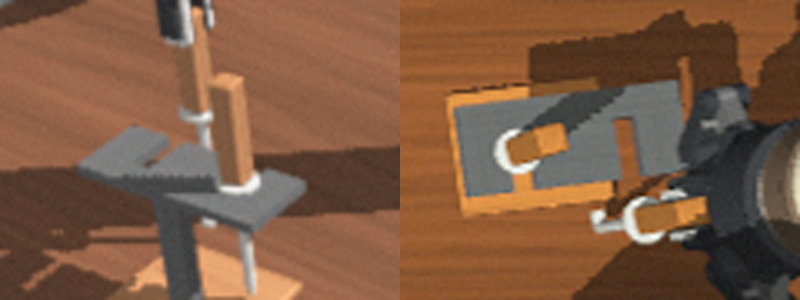

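The pick is clear of the fork with its toe towards +x (toe at crop (600,220), collar at (645,222) in the right panel). Next I'll raise it, turn it, and go round the awl to hover over the hub.

```bash
python3 -m creep '[[[0,-10,-18],[0,0,0.148]],[[0,-10,-18],[0,0,0.148]],[[0,0,-18],[0,0,0.148]],[[0,0,-18],[0,0,0.149]],[[19,-20,0],[0,0,0]],[[19,-20,0],[0,0,0]],[[19,-20,0],[0,0,0]]]'
python3 -c "
from h import *
st(); go(550,-30,207,66)"
```

```text
clock: 8.38
eef_pos: [0.438, -0.2572, 0.2077]
tool_rot: [0.838, 0.545, 0.0, 0.0]
ft_force: [1.1, 1.0, 0.5]
grip_width: 0.0164
grasp_force: 59.2
8.38 [ 438.  -257.2  207.7] z [[0.406, 0.914, 0.0], [0.914, -0.406, 0.0], [0.0, 0.0, -1.0]] [1.1 1.  0.5] 16.4 59.2
shift [253.1  10.2   0.7]
yaw 66.1 turn z 0.001
```

```bash
python3 -m creep '[[[36,1.5,0],[0,0,0]],[[36,1.5,0],[0,0,0]],[[36,1.5,0],[0,0,0]],[[36,1.5,0],[0,0,0]],[[36,1.5,0],[0,0,0]],[[36,1.5,0],[0,0,0]],[[36,1.5,0],[0,0,0]],[[0,0,0],[0,0,0]]]'
python3 - <<'E'
from m import *
from scipy.optimize import least_squares
o=st(); t=np.array(o["eef_pos"])
for c in ("scene","top"):
    p=vision.camera(c); g=p["image"].astype(int).min(2); X=cloud(p)
    m=(g>185)&(np.hypot(X[...,0]-545,X[...,1]+37)<85)&(X[...,2]>52)&(X[...,2]<70)
    cs,_=cv2.findContours(m.astype(np.uint8),cv2.RETR_EXTERNAL,cv2.CHAIN_APPROX_NONE)
    k=max(cs,key=cv2.contourArea).reshape(-1,2)
    W=np.array([world(p,uv,.061) for uv in k])*1e3
    r=least_squares(lambda s:np.hypot(W[:,0]-s[0],W[:,1]-s[1])-s[2],[545,-37,65],loss="soft_l1")
    print(c,"drum",r.x.round(2),"rms",np.sqrt(np.mean(r.fun**2)).round(2),len(k))
    for q,z in (("pick",t[2]-.1158),("pick_collar",t[2]-.0258),("hub",.061),("lip",.061),("lug_left",.05),("lug_right",.05)):
        print(q,[(round(f["score"],2),np.round(f["position"],1),(world(p,f["position"],z)*1e3).round(1)) for f in (vision.place_of(p,q) or [])[:2]])
    print("exp foot",pix(p,[t[0],t[1],t[2]-.1158]),"collar",pix(p,[t[0],t[1],t[2]-.0258]))
    m=sel(X,t[:2]*1e3,12,95,178); print("shank pts",m.sum(),X[m].mean(0).round(1)); 
    if c=="scene":
      for a,b in ((96,115),(115,140),(140,170)):
        m=sel(X,t[:2]*1e3,12,a,b); print(a,b,m.sum(),np.median(X[m],0).round(1))
      m=sel(X,t[:2]*1e3,60,165,300); d=(p["image"].astype(int).max(2)<90)&m; print("dark finger min z",np.sort(X[d][:,2])[:8].round(0))
      save(p,"hov",(235,115,375,220),5.7)
E
```

```text
clock: 9.38
eef_pos: [0.551, -0.0296, 0.2074]
tool_rot: [0.837, 0.547, 0.0, -0.0]
ft_force: [0.2, -0.4, -1.9]
grip_width: 0.0164
grasp_force: 59.3
9.38 [551.  -29.6 207.4] z [[0.402, 0.916, 0.0], [0.916, -0.402, 0.0], [0.0, -0.0, -1.0]] [ 0.2 -0.4 -1.9] 16.4 59.3
scene drum [547.62 -34.73  61.85] rms 15.19 253
pick [(0.82, array([298.9, 187.4]), array([547.2, -34.2,  91.6]))]
pick_collar [(0.74, array([300.9, 153.8]), array([553.4, -23.8, 181.6]))]
hub [(0.88, array([298. , 193.9]), array([534.7, -45.9,  61. ]))]
lip [(0.63, array([312.5, 192. ]), array([511.8, -24.6,  61. ])), (0.34, array([300.5, 188.1]), array([515.6, -53.2,  61. ]))]
lug_left [(0.47, array([291.1, 212.1]), array([580. , -30.7,  50. ]))]
lug_right [(0.48, array([285.6, 203.9]), array([565.6, -55.7,  50. ]))]
exp foot [299.62889234 189.13839491] collar [299.19454043 152.23487114]
shank pts 138 [553.4 -28.1 132.9]
96 115 37 [553.6 -28.4 102.8]
115 140 38 [553.3 -27.2 127. ]
140 170 52 [553.6 -27.4 153.7]
dark finger min z [200. 203. 247. 249. 249. 251. 251. 252.]Traceback (most recent call last):
  File "<stdin>", line 8, in <module>
ValueError: max() iterable argument is empty
```

View pics/hov.png

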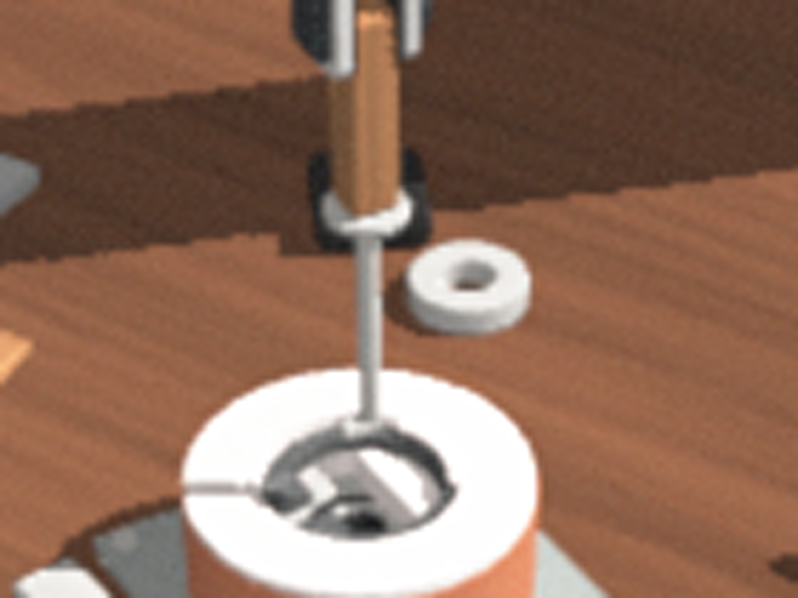

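The shank is vertical and meets the toe at crop (362,425), over the back half of the drum. The shank depth agrees with the TCP, so the scene camera is unbiased here. I'll fit the drum in the clean first picture.

Run:
```python
from m import *
from scipy.optimize import least_squares
for c,uv0 in (("scene",(285,215)),("top",(0,0))):
    p=vision.camera(c); im=cv2.imread(f"pics/{c}0.png"); g=im.astype(int).min(2)
    v,u=np.mgrid[:400,:640]; c0=pix(p,[.546,-.036,.061]); 
    m=((g>185)&(np.hypot(u-c0[0],v-c0[1])<42)).astype(np.uint8)
    n,l,s,ce=cv2.connectedComponentsWithStats(m); k=1+np.argmax(s[1:,4])
    cs,_=cv2.findContours((l==k).astype(np.uint8),cv2.RETR_CCOMP,cv2.CHAIN_APPROX_NONE)
    cs=sorted(cs,key=lambda a:-len(a))
    H=cv2.convexHull(cs[0]).reshape(-1,2)
    W=np.array([world(p,q,.061) for q in H])*1e3
    r=least_squares(lambda s:np.hypot(W[:,0]-s[0],W[:,1]-s[1])-s[2],[545,-37,65],loss="soft_l1")
    print(c,"drum",r.x.round(2),"rms",np.sqrt(np.mean(r.fun**2)).round(2),len(H))
    # rectified view of the recess at z=56, 6 px/mm, up = world +x, right = -y
    cx,cy=r.x[:2]
    a=np.arange(-45,45,1/6); YY,XX=np.meshgrid(-a,-a); 
    P=np.stack([cx+XX,cy+YY,np.full_like(XX,56)],-1).reshape(-1,3)/1e3
    q=cv2.projectPoints(P,np.array(p["rvec"],float),np.array(p["tvec"],float),np.array(p["K"],float),None)[0].reshape(540,540,2).astype(np.float32)
    out=cv2.remap(im,q[...,0],q[...,1],cv2.INTER_CUBIC)
    cv2.circle(out,(270,270),int(36*6),(0,0,255),1)
    cv2.imwrite(f"pics/rect{c}.png",out)
cv2.imwrite("pics/rect.png",cv2.resize(np.hstack([cv2.imread("pics/rectscene.png"),cv2.imread("pics/recttop.png")]),(800,400)))
```

```text
scene drum [547.25 -37.28  65.4 ] rms 0.92 30
top drum [531.9  -26.65  81.39] rms 7.41 20
```

View pics/rect.png

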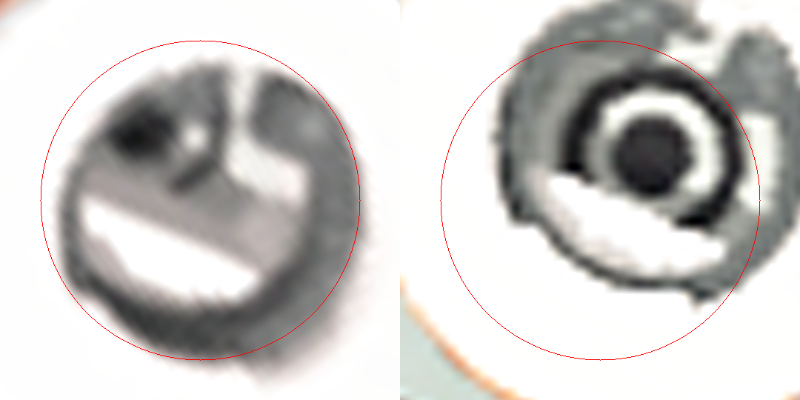

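The rectified scene view shows the gap mid at about (241,95) from centre (200,200), so the ring yaw is about -23°. The drum centre is (547.2, -37.3). I'll go down inside the ring, short of the left lug.

```bash
python3 -m creep '[[[4,0.5,0],[0,0,0]],[[0,0,12],[0,0,0]],[[0,0,12],[0,0,0]],[[0,0,0],[0,0,0]]]'; python3 -m creep '[[[0,0,8],[0,0,0]],[[0,0,8],[0,0,0]],[[0,0,5],[0,0,0]],[[0,0,5],[0,0,0]],[[0,0,0],[0,0,0]],[[0,0,0],[0,0,0]]]'
```

```text
clock: 10.38
eef_pos: [0.5508, -0.0284, 0.1817]
tool_rot: [0.838, 0.545, -0.002, -0.001]
ft_force: [0.1, 0.3, -0.8]
grip_width: 0.0164
grasp_force: 59.2
clock: 11.12
eef_pos: [0.5523, -0.0285, 0.1579]
tool_rot: [0.838, 0.545, 0.0, 0.0]
ft_force: [0.2, -0.4, 0.0]
grip_width: 0.0165
grasp_force: 59.3
```

```bash
python3 -m creep '[[[0,2,0],[0,0,0]],[[0,2,0],[0,0,0]],[[0,2,0],[0,0,0]],[[0,0,0],[0,0,0]]]'
python3 - <<'E'
from m import *
st(); p=vision.camera("scene"); save(p,"in",(260,170,335,226),10)
E
```

```text
clock: 11.62
eef_pos: [0.5578, -0.031, 0.1577]
tool_rot: [0.838, 0.545, 0.0, 0.0]
ft_force: [-0.5, -0.4, -1.5]
grip_width: 0.0166
grasp_force: 59.3
11.62 [557.8 -31.  157.7] z [[0.406, 0.914, 0.0], [0.914, -0.406, 0.0], [0.0, 0.0, -1.0]] [-0.5 -0.4 -1.5] 16.6 59.3
```

View pics/in.png

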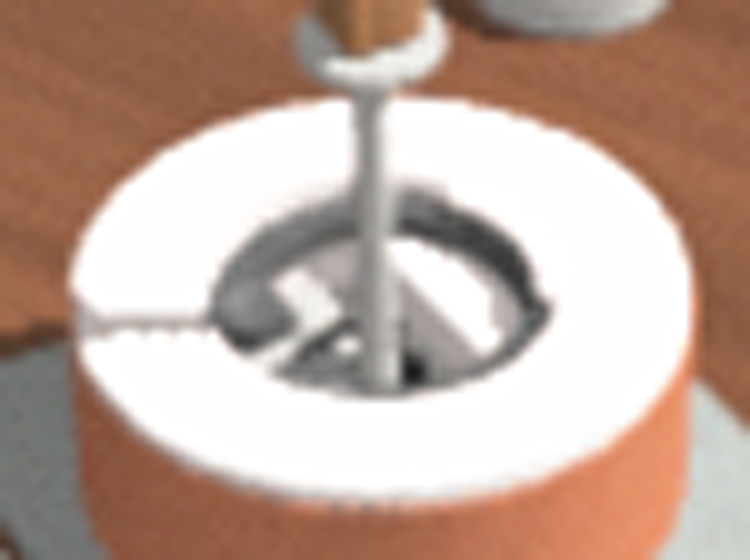

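The shank is inside the ring (crop (378,385)), with the left lug near (330,350) hidden by the front rim. By calculation the pick sits at ring x 7, y 10, so I'll move it to y 12.5 and push the toe further under.

```bash
python3 -m creep '[[[2.5,0,0],[0,0,0]],[[0,2,0],[0,0,0]],[[0,2,0],[0,0,0]],[[0,1,0],[0,0,0]],[[0,0,0],[0,0,0]]]'; python3 -m creep '[[[0,1,0],[0,0,0]],[[0,0,0],[0,0,0]]]'
```

```text
clock: 12.3
eef_pos: [0.5631, -0.0306, 0.1576]
tool_rot: [0.838, 0.545, -0.0, -0.0]
ft_force: [-0.2, 0.5, -0.5]
grip_width: 0.0171
grasp_force: 59.3
clock: 12.55
eef_pos: [0.5637, -0.0309, 0.1576]
tool_rot: [0.838, 0.545, -0.0, -0.0]
ft_force: [-0.6, -0.2, -0.2]
grip_width: 0.0166
grasp_force: 59.4
```

```bash
python3 -m creep '[[[0,0,-3],[0,0,0]],[[0,0,-3],[0,0,0]],[[0,0,-3],[0,0,0]],[[0,0,-3],[0,0,0]],[[0,0,-3],[0,0,0]],[[0,0,-3],[0,0,0]],[[0,0,-3],[0,0,0]],[[0,0,0],[0,0,0]],[[0,0,0],[0,0,0]]]'
python3 - <<'E'
from m import *
st(); p=vision.camera("scene"); q=vision.camera("top")
f=lambda i,x,y,w,h,s:cv2.resize(i[y:y+h,x:x+w],None,fx=s,fy=s,interpolation=cv2.INTER_CUBIC)
cv2.imwrite("pics/lift.png",np.hstack([f(p["image"],260,165,70,60,8)[:, :400],f(q["image"],310,165,50,60,8)]) if 0 else f(p["image"],260,165,75,60,10))
for c in (p,):
    X=cloud(c); m=sel(X,(547,-37),48,63,85)&(c["image"].max(2)<140); print("raised dark pts",m.sum(),np.round(X[m][:,:3]).astype(int).tolist()[:30])
E
```

```text
clock: 13.68
eef_pos: [0.5644, -0.0311, 0.1788]
tool_rot: [0.838, 0.545, 0.0, 0.0]
ft_force: [-0.4, -0.7, -1.0]
grip_width: 0.0166
grasp_force: 59.2
13.68 [564.4 -31.1 178.8] z [[0.406, 0.914, 0.001], [0.914, -0.406, -0.0], [0.0, 0.001, -1.0]] [-0.4 -0.7 -1. ] 16.6 59.2
raised dark pts 181 [[536, -68, 65], [538, -64, 68], [536, -63, 67], [532, -63, 65], [530, -62, 64], [551, -70, 71], [550, -68, 71], [549, -67, 71], [546, -66, 69], [543, -66, 68], [541, -65, 67], [538, -64, 65], [539, -61, 68], [536, -61, 65], [557, -68, 73], [555, -67, 72], [554, -65, 72], [548, -67, 68], [545, -67, 66], [542, -67, 64], [539, -64, 63], [563, -66, 75], [560, -65, 74], [558, -65, 72], [556, -64, 72], [555, -62, 72], [546, -67, 64], [565, -67, 74], [562, -59, 75], [560, -58, 74]]
```

View pics/lift.png

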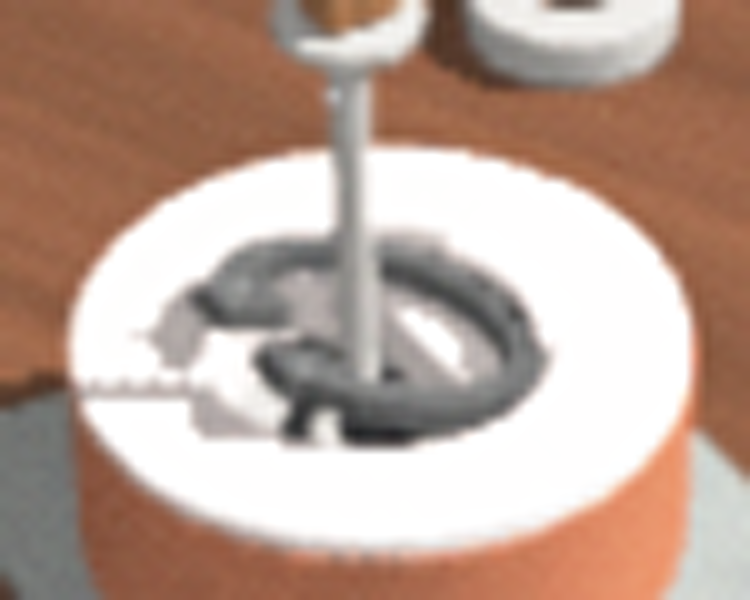

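The ring is tilted, with both lugs (290,360 and 230,300) above the rim and the shank inside at (360,370). I'll draw it 10 mm along +x and let it down.

```bash
python3 -m creep '[[[0,2.5,0],[0,0,0]],[[0,2.5,0],[0,0,0]],[[0,2.5,0],[0,0,0]],[[0,2.5,0],[0,0,0]],[[0,0,0],[0,0,0]],[[0,0,2],[0,0,0]],[[0,0,2],[0,0,0]],[[0,0,2],[0,0,0]],[[0,0,2],[0,0,0]],[[0,0,0],[0,0,0]]]'
python3 - <<'E'
from m import *
st(); p=vision.camera("scene")
X=cloud(p); m=sel(X,(547,-37),60,63,85)&(p["image"].max(2)<140)
A=X[m]; r=(A[:,:2]-[547.2,-37.3])@np.array([[.916,.402],[-.402,.916]]); 
for s in range(-30,56,6):
    k=(r[:,0]>=s)&(r[:,0]<s+6); 
    if k.sum(): print(s,k.sum(),np.median(A[k,2]).round(1),r[k,1].min().round(),r[k,1].max().round())
save(p,"draw",(260,165,335,225),10)
E
```

```text
clock: 15.02
eef_pos: [0.5731, -0.0351, 0.1719]
tool_rot: [0.838, 0.545, 0.0, 0.0]
ft_force: [-0.7, 0.1, -0.5]
grip_width: 0.0165
grasp_force: 59.4
15.03 [573.1 -35.1 171.9] z [[0.406, 0.914, 0.001], [0.914, -0.406, -0.0], [0.0, 0.001, -1.0]] [-0.7  0.1 -0.5] 16.5 59.4
-24 27 67.0 -11.0 17.0
-18 30 66.4 -21.0 28.0
-12 18 67.4 -26.0 33.0
-6 13 67.8 -22.0 38.0
0 12 67.2 29.0 39.0
6 15 67.5 -29.0 37.0
12 22 67.4 -30.0 40.0
18 22 67.2 -29.0 39.0
24 32 67.6 -26.0 37.0
30 41 67.7 -23.0 34.0
36 32 67.2 -22.0 28.0
42 11 66.6 6.0 21.0
```

Depth shows the ring top near 67 mm from drum x -26 to +48, so it has been drawn clear of the lip and lies up on the rim. I'm lowering the toe, backing it out and checking.

```bash
cat > ring.py <<'E'
from m import *
from scipy.optimize import least_squares
def ring(z0=51,z1=85,rad=62):
    p=vision.camera("scene"); X=cloud(p); m=sel(X,(547,-37),rad,z0,z1)&(p["image"].max(2)<140); A=X[m]
    r=(A[:,:2]-[547.2,-37.3])@np.array([[.916,.402],[-.402,.916]])
    for s in range(-42,60,6):
        k=(r[:,0]>=s)&(r[:,0]<s+6)
        if k.sum(): print(s,k.sum(),np.median(A[k,2]).round(1),A[k,2].max().round(1),r[k,1].min().round(),r[k,1].max().round())
    return p,A,r
E
python3 -m creep '[[[0,0,4],[0,0,0]],[[0,0,4],[0,0,0]],[[0,0,1],[0,0,0]],[[0,0,0],[0,0,0]],[[0,-2,0],[0,0,0]],[[0,-3,0],[0,0,0]],[[0,-3,0],[0,0,0]],[[0,-3,0],[0,0,0]],[[0,-2,0],[0,0,0]],[[0,0,0],[0,0,0]]]'; python3 -c "
from ring import *
st(); ring()"
```

```text
clock: 16.32
eef_pos: [0.5668, -0.0316, 0.1652]
tool_rot: [0.839, 0.545, 0.004, 0.005]
ft_force: [2.6, -3.4, 9.0]
grip_width: 0.017
grasp_force: 60.5
16.32 [566.8 -31.6 165.2] z [[0.407, 0.914, 0.013], [0.914, -0.407, -0.004], [0.002, 0.013, -1.0]] [ 2.6 -3.4  9. ] 17.0 60.5
-24 23 66.7 68.2 -11.0 17.0
-18 32 66.3 68.5 -16.0 28.0
-12 24 66.1 69.8 -23.0 34.0
-6 8 67.4 68.9 -21.0 38.0
0 15 66.5 68.6 -29.0 38.0
6 18 66.8 68.5 -29.0 40.0
12 19 66.7 68.9 -29.0 39.0
18 27 67.3 69.9 -29.0 38.0
24 33 67.6 68.9 -27.0 36.0
30 41 68.3 71.7 -21.0 33.0
36 38 67.2 70.6 -21.0 31.0
42 17 66.3 70.4 3.0 20.0
```

The toe touched the ledge (9 N). I'll raise it a little and keep retracting.

```bash
python3 -m creep '[[[0,0,-3],[0,0,0]],[[0,0,0],[0,0,0]],[[0,0,0],[0,0,0]]]';python3 -c "
from h import *
go(559,-28,167,66)"
```

```text
clock: 16.75
eef_pos: [0.5605, -0.0297, 0.1635]
tool_rot: [0.838, 0.545, -0.001, -0.001]
ft_force: [-0.0, -0.2, -1.0]
grip_width: 0.016
grasp_force: 59.3
shift [ 0.9 -2.1 -3.5]
yaw 66.1 turn z 0.001
```

```bash
python3 -m creep '[[[0,0,-5],[0,0,0]],[[0,0,-5],[0,0,0]],[[0,0,-10],[0,0,0]],[[0,0,-15],[0,0,0]],[[0,0,-15],[0,0,0]],[[0,0,0],[0,0,0]]]';python3 - <<'E'
from ring import *
o=st(); t=np.array(o["eef_pos"])*1e3; p,A,r=ring()
X=cloud(p)
m=(np.hypot(X[...,0]-t[0],X[...,1]-t[1])<25)
c=X[m]; im=p["image"][m].astype(int)
w=im.min(1)>150
print("white above drum z", np.sort(c[w&(c[:,2]>72)][:,2])[[0,1,2,3,-4,-3,-2,-1]].round(1))
for a,b in ((95,115),(115,140),(140,165)):
    k=sel(X,t[:2],12,a,b); print(a,np.median(X[k],0).round(1))
h=(im[:,2]-im[:,0]>60)&(c[:,2]>150); print("handle z",np.percentile(c[h][:,2],[1,50,99]).round(1))
print([ (round(f["score"],2),np.round(f["position"],1)) for f in vision.place_of(p,"pick_collar")[:1]],pix(p,[t[0]/1e3,t[1]/1e3,t[2]/1e3-.0258]))
E
```

```text
clock: 17.5
eef_pos: [0.5627, -0.0299, 0.217]
tool_rot: [0.838, 0.545, 0.002, 0.001]
ft_force: [-0.1, 0.0, -1.0]
grip_width: 0.0163
grasp_force: 59.4
17.5 [562.7 -29.9 217. ] z [[0.406, 0.914, 0.004], [0.914, -0.406, -0.0], [0.002, 0.004, -1.0]] [-0.1  0.  -1. ] 16.3 59.4
-30 1 66.0 66.0 5.0 5.0
-24 24 66.4 67.4 -14.0 16.0
-18 27 66.1 68.8 -18.0 27.0
-12 21 66.3 69.4 -23.0 33.0
-6 12 66.5 68.3 -26.0 39.0
0 17 66.7 69.5 -27.0 39.0
6 19 66.8 69.4 -29.0 40.0
12 19 66.4 70.3 -31.0 39.0
18 23 67.2 69.8 -30.0 41.0
24 32 67.8 70.6 -25.0 36.0
30 37 67.0 70.4 -22.0 33.0
36 34 66.8 71.0 -23.0 25.0
42 19 66.3 71.6 -8.0 23.0
white above drum z [ 98.8 102.2 102.2 103.3 289.2 290.  290.9 294.1]
95 [566.8 -29.2 107.1]
115 [565.6 -28.2 126.1]
140 [565.5 -28.5 153.3]
handle z [199.1 236.7 272.7]
[(0.91, array([297.3, 152.5]))] [295.39434616 150.78954703]
```

```bash
python3 -m creep '[[[-37,-3.1,0],[0,0,0]],[[-37,-3.1,0],[0,0,0]],[[-37,-3.1,0],[0,0,0]],[[-37,-3.1,0],[0,0,0]],[[-37,-3.1,0],[0,0,0]],[[-37,-3.1,0],[0,0,0]],[[-37,-3.1,0],[0,0,0]],[[-19,20,0],[0,0,0]],[[-19,20,0],[0,0,0]],[[-19,20,0],[0,0,0]],[[0,0,0],[0,0,-0.148]],[[0,0,0],[0,0,-0.148]]]'
python3 -m creep '[[[0,0,-2],[0,0,-0.148]],[[0,0,0],[0,0,-0.148]],[[0,0,0],[0,0,0]]]'
python3 -c "
from h import *
st(); go(483,-333.2,137,100); go(549.5,-326.6,137,100)"
```

```text
clock: 19.1
eef_pos: [0.4676, -0.3343, 0.2134]
tool_rot: [0.748, 0.664, -0.0, -0.001]
ft_force: [0.1, -0.4, -1.3]
grip_width: 0.0167
grasp_force: 59.3
clock: 19.48
eef_pos: [0.4677, -0.3339, 0.2159]
tool_rot: [0.644, 0.765, -0.0, -0.001]
ft_force: [-0.7, 0.6, -0.9]
grip_width: 0.0163
grasp_force: 59.3
19.48 [ 467.7 -333.9  215.9] z [[-0.171, 0.985, -0.001], [0.985, 0.171, 0.001], [0.001, -0.001, -1.0]] [-0.7  0.6 -0.9] 16.3 59.3
shift [-2.  15.3 78.9]
yaw 99.9 turn z -0.002
shift [-6.9 81.9 78.8]
yaw 99.9 turn z -0.002
```

```bash
python3 -m creep '[[[0,0,20],[0,0,0]],[[0,0,20],[0,0,0]],[[0,0,20],[0,0,0]],[[0,0,19],[0,0,0]],[[-2,8,0],[0,0,0]],[[0,7,0],[0,0,0]],[[0,0,0],[0,0,0]]]'
python3 - <<'E'
from m import *
o=st(); t=np.array(o["eef_pos"])*1e3; go(549.5,-326.6,137,100)
for c in ("scene","top"):
    p=vision.camera(c); X=cloud(p); im=p["image"].astype(int)
    h=(np.hypot(X[...,0]-t[0],X[...,1]-t[1])<22)&(im.min(2)>150)&(X[...,2]>108)&(X[...,2]<124); print(c,"collar",h.sum(),rect(X,h) if h.sum()>4 else 0, np.median(X[h][:,2]))
    h=(np.hypot(X[...,0]-t[0],X[...,1]-t[1])<22)&(im[...,2]-im[...,0]>60)&(X[...,2]>112); print("handle",rect(X,h),np.percentile(X[h][:,2],[1,99]).round(1))
E
```

```text
clock: 20.35
eef_pos: [0.4846, -0.3338, 0.1387]
tool_rot: [0.643, 0.766, 0.0, 0.001]
ft_force: [-0.6, 0.1, -1.0]
grip_width: 0.0168
grasp_force: 59.4
20.35 [ 484.6 -333.8  138.7] z [[-0.173, 0.985, 0.002], [0.985, 0.173, -0.001], [-0.001, 0.002, -1.0]] [-0.6  0.1 -1. ] 16.8 59.4
shift [-4.1 65.1  1.8]
yaw 100.0 turn z -0.0
scene collar 14 (array([ 496.6, -326.2]), array([ 7.3, 11.4]), 38.3, 14) 118.49733584633637
handle (array([ 489.6, -330.5]), array([17.8, 22.3]), 43.0, 202) [123.6 194.3]
top collar 51 (array([ 481.1, -328.5]), array([26.6, 16.9]), 11.6, 51) 117.76022906679391
handle (array([ 488.6, -331.6]), array([28.6, 18.3]), 16.5, 173) [126.8 195.4]
```

```bash
python3 -m creep '[[[-0.7,11,1],[0,0,0]],[[-0.7,11,1],[0,0,0]],[[-0.7,11,0],[0,0,0]],[[-0.7,11,0],[0,0,0]],[[-0.7,11,0],[0,0,0]],[[-0.7,10,0],[0,0,0]],[[0,0,0],[0,0,0]],[[0,0,3],[0,0,0]],[[0,0,2],[0,0,0]],[[0,0,0],[0,0,0]],[[0,0,0],[0,0,0]]]'; python3 -c "
from h import *
st()"
```

```text
clock: 21.82
eef_pos: [0.5476, -0.3266, 0.1309]
tool_rot: [0.643, 0.766, -0.0, -0.0]
ft_force: [-1.7, -0.1, 0.9]
grip_width: 0.0165
grasp_force: 59.5
21.82 [ 547.6 -326.6  130.9] z [[-0.173, 0.985, -0.0], [0.985, 0.173, -0.0], [-0.0, -0.0, -1.0]] [-1.7 -0.1  0.9] 16.5 59.5
```

```bash
python3 -m creep '[[[0,0,1],[0,0,0]],[[0,0,0],[0,0,0]]]'; python3 -m creep '[[[0,0,0],[0,0,0]],[[0,0,0],[0,0,0]],[[0,0,0],[0,0,0]],[[0,0,0],[0,0,0]],[[0,0,-10],[0,0,0]],[[0,0,-25],[0,0,0]],[[0,0,-25],[0,0,0]],[[0,0,-30],[0,0,0]],[[0,0,-15],[0,0,0]],[[0,0,0],[0,0,0]]]' 50
python3 - <<'E'
from ring import *
o=st()
p,A,r=ring(z0=49)
X=cloud(p); q=vision.camera("top"); Y=cloud(q)
for X_ in (X,Y):
    for n,c in (("pick",(550,-326)),("awl",(538,-254))):
        m=sel(X_,c,32,170,200); print(n,rect(X_,m),np.percentile(X_[m][:,2],99).round(1))
for n in ("pick","pick_collar","slot_right"): print(n,[(round(f["score"],2),np.round(f["position"],1)) for f in vision.place_of(p,n)[:1]])
# dark finger: lowest point vs tcp at this opening
t=np.array(o["eef_pos"])*1e3
for X_,pp in ((X,p),(Y,q)):
    m=sel(X_,t[:2],60,195,400); print("finger lowest",np.sort(X_[m][:,2])[:10].round(0),t[2])
# ring in top camera
m=sel(Y,(547,-37),62,62,75)&(q["image"].max(2)<150); B=Y[m]; print("top ring pts",m.sum(),cv2.minEnclosingCircle(B[:,:2].astype(np.float32)),np.median(B[:,2]))
E
```

```text
clock: 22.08
eef_pos: [0.5477, -0.3267, 0.1308]
tool_rot: [0.643, 0.766, -0.0, 0.0]
ft_force: [-2.3, 1.6, 4.9]
grip_width: 0.0164
grasp_force: 60.1
clock: 23.32
eef_pos: [0.549, -0.327, 0.2371]
tool_rot: [0.643, 0.766, 0.0, 0.002]
ft_force: [0.5, -0.3, -0.6]
grip_width: 0.0498
grasp_force: 0.0
23.32 [ 549.  -327.   237.1] z [[-0.173, 0.985, 0.004], [0.985, 0.173, -0.002], [-0.003, 0.003, -1.0]] [ 0.5 -0.3 -0.6] 49.8 0.0
-24 21 66.8 69.8 -16.0 17.0
-18 28 66.5 68.7 -16.0 26.0
-12 24 66.2 69.4 -24.0 34.0
-6 21 66.4 70.2 -29.0 35.0
0 21 67.1 68.9 -31.0 38.0
6 16 67.5 69.0 -29.0 40.0
12 20 67.0 69.3 -30.0 39.0
18 21 67.8 69.5 -29.0 39.0
24 35 67.0 71.1 -28.0 38.0
30 40 67.2 69.7 -23.0 32.0
36 36 67.5 70.1 -21.0 27.0
42 17 65.7 69.3 3.0 22.0
pick (array([ 549.7, -325.5]), array([20.1, 19. ]), 21.9, 97) 187.6
awl (array([ 538.1, -252.8]), array([21.6, 19.1]), 18.4, 100) 187.7
pick (array([ 545.9, -327. ]), array([18. , 18.2]), 10.0, 104) 188.6
awl (array([ 534.3, -254.1]), array([17.9, 18. ]), 12.9, 99) 187.7
pick [(0.58, array([200.8, 169.3]))]
pick_collar [(0.73, array([194.3, 140.6]))]
slot_right [(0.74, array([194.6, 134.4]))]
finger lowest [277. 277. 277. 277. 278. 278. 278. 278. 278. 278.] 237.1341845393325
finger lowest [276. 277. 278. 279. 279. 280. 280. 280. 281. 281.] 237.1341845393325
top ring pts 308 ((555.4631958007812, -41.353294372558594), 38.082481384277344) 67.22041237280223
```

The pick hangs level with the awl (tops equal), and the fingers came away cleanly. Both cameras show the real fingertips about 40 mm above the reported TCP at this opening, so I'll approach the ring carefully by force and depth. Fitting the ring pose now.

```bash
cat > fit.py <<'E'
from m import *
from scipy.optimize import minimize
from matplotlib.path import Path if False else None
E
cat > fit.py <<'E'
from m import *
from scipy.optimize import differential_evolution
def fit(z,c0,cams=("scene","top"),w=10):
    """match a drawn ring (top face at z mm) with the dark pixels"""
    for c in cams:
        p=vision.camera(c); im=p["image"].astype(np.float32).max(2)
        a=np.arange(-50,50,.5); yy,xx=np.meshgrid(a,a)
        P=np.stack([c0[0]+xx,c0[1]+yy,np.full_like(xx,z)],-1).reshape(-1,3)/1e3
        q=cv2.projectPoints(P,np.array(p["rvec"],float),np.array(p["tvec"],float),np.array(p["K"],float),None)[0].reshape(200,200,2).astype(np.float32)
        g=cv2.remap(im,q[...,0],q[...,1],cv2.INTER_LINEAR); d=np.clip((160-g)/80,-1,1)
        def cost(s):
            u=xx-s[0]; v=yy-s[1]; x=u*np.cos(s[2])+v*np.sin(s[2]); y=-u*np.sin(s[2])+v*np.cos(s[2]); r=np.hypot(x,y)
            b=(r<36)&(r>28)|((x>17)&(r<36)&(abs(y)<20)); b&=~((x>0)&(abs(y)<6))
            ring=(r<42)&~b
            return -(d[b].mean()-.7*d[ring].mean())
        best=differential_evolution(cost,[(-w,w),(-w,w),(-1.3,.5)],seed=1,maxiter=60,tol=1e-4)
        print(c,"ring",(best.x[:2]+c0).round(1),"yaw",np.degrees(best.x[2]).round(1),round(best.fun,2))
E
python3 -c "
from fit import *
fit(67,(557,-41))"
```

```text
scene ring [561.4 -37. ] yaw -33.5 -0.7
top ring [555.6 -41.3] yaw -33.5 -0.65
```

```bash
python3 -m creep '[[[0,0,0],[0,0,0.14]],[[0,0,0],[0,0,0.14]],[[36,0.8,0],[0,0,0]],[[36,0.8,0],[0,0,0]],[[36,0.8,0],[0,0,0]],[[36,0.8,0],[0,0,0]],[[36,0.8,0],[0,0,0]],[[36,0.8,0],[0,0,0]],[[36,0.8,0],[0,0,0]],[[36,0.8,0],[0,0,0]],[[0,0,40],[0,0,0]],[[0,0,40],[0,0,0]]]' 36
python3 -m creep '[[[0,0,40],[0,0,0]],[[0,0,0],[0,0,0]]]'
cat > tip.py <<'E'
from m import *
o=st(); t=np.array(o["eef_pos"])*1e3
for c in ("scene","top"):
    p=vision.camera(c); X=cloud(p); m=sel(X,t[:2],50,74,400); print(c,"lowest above drum",np.sort(X[m][:,2])[:12].round(0))
    z=np.sort(X[m][:,2])[3]; k=m&(X[...,2]<z+8); print("tips at",np.round(X[k][::3]).astype(int).tolist()[:14])
E
python3 -c "
from tip import *
go(585.2,-42.6,80,84)"
```

```text
clock: 25.18
eef_pos: [0.5852, -0.0399, 0.154]
tool_rot: [0.743, 0.669, 0.0, 0.001]
ft_force: [0.3, -0.3, -0.8]
grip_width: 0.0362
grasp_force: 0.0
clock: 25.42
eef_pos: [0.5813, -0.0404, 0.1109]
tool_rot: [0.744, 0.669, -0.003, -0.003]
ft_force: [0.5, 0.2, 0.6]
grip_width: 0.0359
grasp_force: 0.0
25.43 [581.3 -40.4 110.9] z [[0.106, 0.994, -0.009], [0.994, -0.106, 0.001], [-0.0, -0.009, -1.0]] [0.5 0.2 0.6] 35.9 0.0
scene lowest above drum [148. 149. 149. 149. 149. 149. 150. 150. 151. 151. 151. 151.]
tips at [[564, -50, 155], [552, -32, 156], [564, -40, 157], [564, -43, 154], [565, -44, 152], [565, -37, 154], [565, -42, 150], [565, -35, 153], [562, -30, 153], [565, -34, 151], [564, -28, 153], [612, -49, 156], [608, -36, 156], [613, -39, 156]]
top lowest above drum []Traceback (most recent call last):
  File "<string>", line 2, in <module>
    from tip import *
  File "tip.py", line 5, in <module>
    z=np.sort(X[m][:,2])[3]; k=m&(X[...,2]<z+8); print("tips at",np.round(X[k][::3]).astype(int).tolist()[:14])
      ~~~~~~~~~~~~~~~~~~^^^
IndexError: index 3 is out of bounds for axis 0 with size 0
```

```bash
python3 -m creep '[[[0,0,15],[0,0,0]],[[0,0,15],[0,0,0]],[[0,0,0],[0,0,0]],[[0,0,0],[0,0,0]]]' 30
python3 -c "
from h import *
st(); go(585.2,-42.6,30,84)
from fit import *
p=vision.camera('scene'); X=cloud(p); t=np.array(bot.get_obs()['eef_pos'])*1e3
m=sel(X,t[:2],45,85,200); z=np.sort(X[m][:,2]); print(z[:8].round())
k=m&(X[...,2]<z[2]+25); A=X[k]; y=(A[:,:2]-t[:2])@[.995,-.105]; print(np.histogram(y,bins=np.arange(-40,41,4)))
"
```

```text
clock: 26.02
eef_pos: [0.5849, -0.0408, 0.0848]
tool_rot: [0.744, 0.669, 0.0, 0.0]
ft_force: [0.1, 0.8, 0.2]
grip_width: 0.0298
grasp_force: 0.0
26.02 [584.9 -40.8  84.8] z [[0.106, 0.994, 0.0], [0.994, -0.106, -0.0], [-0.0, 0.0, -1.0]] [0.1 0.8 0.2] 29.8 0.0
shift [-1.8  0.5 54.8]
yaw 83.9 turn z -0.001
[120. 120. 122. 122. 123. 123. 123. 123.]
(array([ 0,  0,  0,  8,  0, 19, 81,  1,  0,  0,  0,  0,  0,  1, 11, 30, 16,
       32,  0,  0]), array([-40, -36, -32, -28, -24, -20, -16, -12,  -8,  -4,   0,   4,   8,
        12,  16,  20,  24,  28,  32,  36,  40]))
```

```bash
python3 -m creep '[[[-1.8,0.5,20],[0,0,0]],[[0,0,18],[0,0,0]],[[0,0,10],[0,0,0]],[[0,0,0],[0,0,0]],[[0,0,0],[0,0,0]]]'; python3 -m creep '[[[0,0,2],[0,0,0]],[[0,0,0],[0,0,0]]]';  python3 -m creep '[[[0,0,2],[0,0,0]],[[0,0,0],[0,0,0]]]';  python3 -m creep '[[[0,0,2],[0,0,0]],[[0,0,0],[0,0,0]]]'
```

```text
clock: 26.7
eef_pos: [0.5859, -0.0426, 0.0375]
tool_rot: [0.744, 0.669, 0.001, 0.001]
ft_force: [0.4, 0.0, -0.2]
grip_width: 0.0305
grasp_force: 0.0
clock: 26.95
eef_pos: [0.5853, -0.0426, 0.035]
tool_rot: [0.744, 0.669, 0.0, 0.0]
ft_force: [0.3, 0.4, 0.1]
grip_width: 0.03
grasp_force: 0.0
clock: 27.2
eef_pos: [0.5849, -0.0425, 0.0325]
tool_rot: [0.744, 0.669, -0.0, -0.0]
ft_force: [-0.9, -0.5, -0.2]
grip_width: 0.03
grasp_force: 0.0
clock: 27.45
eef_pos: [0.5849, -0.0426, 0.0304]
tool_rot: [0.744, 0.669, -0.0, -0.0]
ft_force: [-0.0, 0.1, 0.6]
grip_width: 0.0299
grasp_force: 0.0
```

```bash
python3 -m creep '[[[0,0,2],[0,0,0]],[[0,0,0],[0,0,0]]]' | sed -n 2,4p;  python3 -m creep '[[[0,0,1.5],[0,0,0]],[[0,0,0],[0,0,0]]]'| sed -n 2,4p; python3 -m creep '[[[0,0,1.5],[0,0,0]],[[0,0,0],[0,0,0]]]'| sed -n 2,4p;python3 -m creep '[[[0,0,1],[0,0,0]],[[0,0,0],[0,0,0]]]'| sed -n 2,4p
```

```text
eef_pos: [0.5849, -0.0425, 0.0285]
tool_rot: [0.744, 0.669, -0.0, -0.0]
ft_force: [-1.0, -0.0, -0.1]
eef_pos: [0.585, -0.0426, 0.0271]
tool_rot: [0.744, 0.669, -0.0, -0.0]
ft_force: [-0.1, -0.7, -0.1]
eef_pos: [0.585, -0.0426, 0.0256]
tool_rot: [0.744, 0.669, -0.0, -0.0]
ft_force: [-0.6, -0.4, 0.8]
eef_pos: [0.5853, -0.0426, 0.025]
tool_rot: [0.744, 0.669, 0.0, 0.0]
ft_force: [-0.6, 0.6, 2.6]
```

Contact with the rim came at TCP z of about 25, as the measured offset predicts. I'm raising 3 mm and closing on the lug.

```bash
python3 -m creep '[[[0,0,-3],[0,0,0]],[[0,0,0],[0,0,0]],[[0,0,0],[0,0,0]],[[0,0,0],[0,0,0]],[[0,0,0],[0,0,0]],[[0,0,0],[0,0,0]],[[0,0,0],[0,0,0]]]' 8
```

```text
clock: 29.32
eef_pos: [0.5851, -0.0426, 0.0277]
tool_rot: [0.744, 0.669, 0.0, -0.0]
ft_force: [0.1, -0.1, -0.1]
grip_width: 0.0139
grasp_force: 58.6
```

```bash
python3 -m creep '[[[-0.5,2,-1],[0,0,0]],[[-0.5,2,-1],[0,0,0]],[[-0.5,2,-2],[0,0,0]],[[0,0,-5],[0,0,0]],[[0,0,-10],[0,0,0]],[[0,0,-15],[0,0,0]],[[0,0,-20],[0,0,0]],[[0,0,-20],[0,0,0]],[[0,0,-20],[0,0,0]],[[0,0,0],[0,0,0]]]'
python3 - <<'E'
from m import *
o=st(); t=np.array(o["eef_pos"])*1e3
for c in ("scene","top"):
    p=vision.camera(c); X=cloud(p); m=sel(X,t[:2]-[25,0],65,80,300)&(p["image"].max(2)<150)
    A=X[m]; k=A[:,2]<175; A=A[k]; print(c,len(A)); d=(A[:,:2]-t[:2])@[.995,-.105]
    for s in range(-75,30,10):
        q=(d>=s)&(d<s+10)
        if q.sum(): print(s,q.sum(),np.median(A[q,2]).round(0),A[q,2].min().round())
    m=sel(X,(547,-37),60,62,75)&(p["image"].max(2)<140); print("left on drum",m.sum())
    print([(round(f["score"],2),np.round(f["position"]),) for f in vision.spot_in(p,"ring")[:2]])
E
```

```text
clock: 30.58
eef_pos: [0.5928, -0.0448, 0.1247]
tool_rot: [0.744, 0.669, 0.002, 0.002]
ft_force: [0.9, 0.5, -0.4]
grip_width: 0.0142
grasp_force: 58.6
30.57 [592.8 -44.8 124.7] z [[0.106, 0.994, 0.006], [0.994, -0.106, -0.0], [0.0, 0.006, -1.0]] [ 0.9  0.5 -0.4] 14.2 58.6
scene 311
-65 48 164.0 156.0
-55 47 163.0 158.0
-45 20 165.0 158.0
-35 21 165.0 161.0
-25 27 165.0 159.0
-15 52 166.0 160.0
-5 56 166.0 160.0
5 18 165.0 160.0
15 22 172.0 165.0
left on drum 0
[(0.69, array([300., 167.]))]
top 0
left on drum 0
[]
```

The ring is in the gripper, level, with its underside about 34 mm above the reported TCP. Carrying it to the tray.

```bash
python3 -m creep '[[[20,-6,0],[0,0,0]],[[32,-9,0],[0,0,0]],[[32,-9,0],[0,0,0]],[[32,-9,0],[0,0,0]],[[32,-9,0],[0,0,0]],[[32,-9,0],[0,0,0]],[[32,-9,0],[0,0,0]],[[32,-9,0],[0,0,0]],[[32,-9,0],[0,0,0]],[[32,-9,0],[0,0,0]],[[9,-5,0],[0,0,0]],[[0,0,0],[0,0,0]]]'
python3 -m creep '[[[0,0,15],[0,0,0]],[[0,0,25],[0,0,0]],[[0,0,25],[0,0,0]],[[0,0,25],[0,0,0]],[[0,0,25],[0,0,0]],[[0,0,20],[0,0,0]],[[0,0,0],[0,0,0]]]'
python3 - <<'E'
from m import *
o=st(); t=np.array(o["eef_pos"])*1e3
for c in ("scene","top"):
    p=vision.camera(c); X=cloud(p); m=sel(X,t[:2]-[27,0],50,7,60)&(p["image"].max(2)<130)
    A=X[m]; print(c,len(A),A[:,:2].min(0).round(),A[:,:2].max(0).round(),np.percentile(A[:,2],[5,25,50,75]).round(1)) if len(A) else print(c,0)
E
```

```text
clock: 32.28
eef_pos: [0.5318, 0.2809, 0.1212]
tool_rot: [0.743, 0.669, -0.001, -0.0]
ft_force: [-0.2, 0.2, -0.4]
grip_width: 0.0141
grasp_force: 58.7
clock: 33.15
eef_pos: [0.5309, 0.2778, -0.0161]
tool_rot: [0.744, 0.668, -0.003, -0.001]
ft_force: [0.3, -0.3, -0.6]
grip_width: 0.014
grasp_force: 58.7
33.15 [530.9 277.8 -16.1] z [[0.108, 0.994, -0.005], [0.994, -0.108, -0.003], [-0.003, -0.005, -1.0]] [ 0.3 -0.3 -0.6] 14.0 58.7
scene 250 [474. 253.] [554. 314.] [19.8 23.2 24.9 37.6]
top 183 [468. 245.] [550. 298.] [21.7 24.1 25.9 28.3]
```

```bash
python3 -m creep '[[[0,0,4],[0,0,0]],[[0,0,4],[0,0,0]],[[0,0,2],[0,0,0]],[[0,0,0],[0,0,0]]]'; python3 -m creep '[[[0,0,1],[0,0,0]],[[0,0,1],[0,0,0]],[[0,0,0],[0,0,0]]]'
```

```text
clock: 33.75
eef_pos: [0.5328, 0.2802, -0.0234]
tool_rot: [0.744, 0.669, -0.0, -0.0]
ft_force: [0.9, 1.1, -0.9]
grip_width: 0.0138
grasp_force: 58.7
clock: 34.12
eef_pos: [0.5329, 0.2802, -0.0254]
tool_rot: [0.744, 0.669, -0.0, -0.0]
ft_force: [0.2, -0.6, -0.9]
grip_width: 0.0141
grasp_force: 58.7
```

```bash
python3 -m creep '[[[0,0,1.5],[0,0,0]],[[0,0,1.5],[0,0,0]],[[0,0,0],[0,0,0]]]'; python3 -m creep '[[[0,0,1],[0,0,0]],[[0,0,0],[0,0,0]]]'
```

```text
clock: 34.5
eef_pos: [0.5328, 0.2802, -0.0285]
tool_rot: [0.744, 0.669, -0.0, -0.0]
ft_force: [-0.1, 0.3, 0.3]
grip_width: 0.014
grasp_force: 58.7
clock: 34.75
eef_pos: [0.533, 0.2803, -0.0293]
tool_rot: [0.744, 0.669, 0.0, 0.0]
ft_force: [0.4, 0.5, 0.0]
grip_width: 0.0138
grasp_force: 58.9
```

```bash
python3 -m creep '[[[0,0,0],[0,0,0]],[[0,0,0],[0,0,0]],[[0,0,0],[0,0,0]],[[0,0,0],[0,0,0]],[[0,0,-10],[0,0,0]],[[0,0,-20],[0,0,0]],[[0,0,-30],[0,0,0]],[[0,0,-40],[0,0,0]],[[0,0,-40],[0,0,0]],[[0,0,-40],[0,0,0]],[[0,-40,0],[0,0,0]],[[0,-40,0],[0,0,0]]]' 34
python3 -m creep '[[[0,-40,0],[0,0,0]],[[0,-40,0],[0,0,0]],[[0,0,0],[0,0,0]]]'
python3 - <<'E'
from m import *
st()
for c in ("scene","top"):
    p=vision.camera(c); X=cloud(p); m=sel(X,(506,283),55,5,30)&(p["image"].max(2)<130)
    A=X[m]; print(c,len(A),A[:,:2].min(0).round(),A[:,:2].max(0).round(),np.percentile(A[:,2],[5,25,50,75,95]).round(1))
    for n,q in (("pick",(550,-326)),("awl",(538,-254))):
        k=sel(X,q,32,170,200); print(n,rect(X,k),np.percentile(X[k][:,2],99).round(1))
    for n in ("ring","pick","tray"): print(n,[(round(f["score"],2),np.round(f["position"],1)) for f in vision.place_of(p,n)[:1]])
E
```

```text
clock: 36.25
eef_pos: [0.4533, 0.289, 0.1522]
tool_rot: [0.744, 0.668, 0.001, 0.0]
ft_force: [-0.1, -0.1, -0.2]
grip_width: 0.0342
grasp_force: 0.0
clock: 36.62
eef_pos: [0.3716, 0.2972, 0.1517]
tool_rot: [0.743, 0.67, 0.0, -0.0]
ft_force: [0.1, 0.1, -0.7]
grip_width: 0.0336
grasp_force: 0.0
36.62 [371.6 297.2 151.7] z [[0.103, 0.995, -0.0], [0.995, -0.103, 0.0], [0.0, -0.0, -1.0]] [ 0.1  0.1 -0.7] 33.6 0.0
scene 170 [476. 250.] [547. 317.] [ 5.4  7.   8.8 10.3 11.8]
pick (array([ 550.1, -326.4]), array([20.2, 21.6]), 4.0, 95) 188.0
awl (array([ 538.6, -253. ]), array([18.6, 19.1]), 29.2, 97) 188.2
ring [(0.71, array([446. , 269.2]))]
pick [(0.65, array([197.5, 170.1]))]
tray [(0.7, array([219.3, 144.8]))]
top 192 [470. 246.] [537. 316.] [ 6.5  8.3  9.7 11.3 13.2]
pick (array([ 545.7, -326.5]), array([17.9, 17.2]), 10.3, 103) 188.0
awl (array([ 534.3, -254.3]), array([17.8, 18.7]), 13.4, 97) 188.2
ring [(0.72, array([204.1, 212.1]))]
pick [(0.82, array([455.2, 190.2]))]
tray [(0.71, array([205.4, 208.7]))]
```

The ring lies flat in the tray with its top at about 10 mm. The pick and awl hang where they should, and the robot is clear of everything.

```bash
python3 -c "
from workcell import workorder
print(workorder.job_done())"
```

```text
the job is handed in; nothing more can be done
None
```

The job was handed in at about 37 s: the ring's end was lifted with the pick and left up on the rim, the pick hangs upright back in its slot, and the ring lies flat in the parts tray, though the draw brought the whole ring out flat onto the drum's top, and the toe briefly pressed the hub ledge (about 9 N).

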